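# Sort cups, pots and check disc into their trays

## Task

Tidy up the row of things standing along the front edge of the desk after the measuring run: put the two sample cups into the yellow tray, one in each bay, the two powder pots into the green tray, one in each bay, and the check disc into the small red dish. Stand everything upright and flat on the tray floors, and do not shift or knock over the film roll or the mug.

Things in the scene. Friction and masses are not known exactly. Their poses are not given: they have to be found in the camera images.
- cup_blue: sample cup: white round flat cup, 24 mm high, with a blue ring round it; 45 mm across the ring as seen, 41 mm where the fingers close on it. Stands upright. Origin: centre of its underside; z up. The five things stand in a row along the desk's front edge; the right part of the row is in front of the analyser, a 0.29 m high machine that begins at x = 0.53 and fills y from -0.53 to -0.03.
- cup_black: sample cup: the same white cup with a black ring; 24 mm high, 45 mm across the ring as seen, 41 mm where the fingers close on it. Stands upright. Origin: centre of its underside; z up.
- pot_blue: powder pot: white round closed pot with a blue lid, 43 mm diameter, 46 mm high, upright. Origin: centre of its underside; z up.
- pot_brown: powder pot: brown round closed pot with a black lid, 37 mm diameter, 40 mm high, upright. Origin: centre of its underside; z up.
- check_disc: check disc: plain pale brass-coloured solid round disc, 25 mm diameter, 18 mm high, lying flat on an end face. Origin: centre of its underside; z up.
- yellow_tray: yellow tray for the sample cups: shallow open tray, 133 (x) x 72 (y) x 10 mm high, fixed; walls, floor and divider 3 mm thick. A full-height divider across its middle makes two bays, 62 x 66 mm inside, centred 32.5 mm either way from the origin along its x axis. Origin: centre of its underside, on the desk; z up; x points roughly away from the robot (yaw within 0.12 rad).
- green_tray: green tray for the powder pots: shallow open tray, 133 (x) x 72 (y) x 10 mm high, fixed; walls, floor and divider 3 mm thick. A full-height divider across its middle makes two bays, 62 x 66 mm inside, centred 32.5 mm either way from the origin along its x axis. Origin: centre of its underside, on the desk; z up; x points roughly away from the robot (yaw within 0.12 rad).
- red_dish: small red square dish for the check disc: 64 x 64 x 10 mm high, fixed to the desk, one bay 58 x 58 mm inside, walls and floor 3 mm thick. Origin: centre of its underside, on the desk; z up.
- film_roll: bystander: roll of pale grey film standing on end, 50 mm diameter, 74 mm high, near the desk's front edge; loose, to be left alone. Origin: centre of its underside.
- mug: bystander: grey-blue mug, 80 mm diameter with a handle (110 mm over it), 94 mm high, at the left; loose, to be left alone. Origin: centre of its underside.

How it is judged (in metres and radians):
At the end, for the whole second after the job is handed in: Cups in the yellow tray and pots in the green tray, one per bay; disc in the red dish: each upright (0.12 rad), on the tray floor (underside under 6 mm above the desk), centre within 18 mm (dish 21) of the bay's middle in x and y, at rest; film roll and mug not moved over 20 mm nor tipped ((((x of cup_blue in the frame of yellow_tray between 0.0145 and 0.0505 m and y of cup_blue in the frame of yellow_tray between -0.018 and 0.018 m and z of cup_blue in the frame of yellow_tray between 0 and 0.006 m) and (x of cup_black in the frame of yellow_tray between -0.0505 and -0.0145 m and y of cup_black in the frame of yellow_tray between -0.018 and 0.018 m and z of cup_black in the frame of yellow_tray between 0 and 0.006 m)) or ((x of cup_blue in the frame of yellow_tray between -0.0505 and -0.0145 m and y of cup_blue in the frame of yellow_tray between -0.018 and 0.018 m and z of cup_blue in the frame of yellow_tray between 0 and 0.006 m) and (x of cup_black in the frame of yellow_tray between 0.0145 and 0.0505 m and y of cup_black in the frame of yellow_tray between -0.018 and 0.018 m and z of cup_black in the frame of yellow_tray between 0 and 0.006 m))) and (((x of pot_blue in the frame of green_tray between 0.0145 and 0.0505 m and y of pot_blue in the frame of green_tray between -0.018 and 0.018 m and z of pot_blue in the frame of green_tray between 0 and 0.006 m) and (x of pot_brown in the frame of green_tray between -0.0505 and -0.0145 m and y of pot_brown in the frame of green_tray between -0.018 and 0.018 m and z of pot_brown in the frame of green_tray between 0 and 0.006 m)) or ((x of pot_blue in the frame of green_tray between -0.0505 and -0.0145 m and y of pot_blue in the frame of green_tray between -0.018 and 0.018 m and z of pot_blue in the frame of green_tray between 0 and 0.006 m) and (x of pot_brown in the frame of green_tray between 0.0145 and 0.0505 m and y of pot_brown in the frame of green_tray between -0.018 and 0.018 m and z of pot_brown in the frame of green_tray between 0 and 0.006 m))) and x of check_disc in the frame of red_dish between -0.021 and 0.021 m and y of check_disc in the frame of red_dish between -0.021 and 0.021 m and z of check_disc in the frame of red_dish between 0 and 0.006 m and linear speed of each of cup_blue, cup_black, pot_blue, pot_brown, check_disc below 0.02 m/s and angle between each of cup_blue, cup_black, pot_blue, pot_brown, check_disc's own z axis and vertical below 0.12 rad); the robot touches nothing.
It fails at once if the film roll is shifted by more than 20 mm or tipped (distance of film_roll from where it was at the start of the episode above 0.02 m or angle between film_roll's own z axis and vertical above 0.3 rad).
It fails at once if the mug is shifted by more than 20 mm or tipped (distance of mug from where it was at the start of the episode above 0.02 m or angle between mug's own z axis and vertical above 0.3 rad).
It also fails if it takes over 125 s, if anything falls off the work surface, if the arm or the gripper's body presses on something with over 40 N, if the wrist force passes 120 N, or if a joint passes its speed limit or range.

## Robot

A 6-joint arm with a two-finger parallel gripper is mounted at the origin on a cart in front of the work surface, level with it; the furniture and walls round the work are solid. World frame = base frame: x ahead of the robot, y to its left, z up, the work surface at z = 0. Lengths are in m, angles in degrees, forces in N, time in s.
With the tool pointing down it reaches from about 0.3 to 0.825 m from the base axis. Payload 5.4 kg.
Tool frame: the origin (TCP) lies between the finger pads; the fingertips stand 11 mm ahead of it and the grasp point (between the pads) lies 8 mm behind it; z points along the fingers, y is the line along which they close (so a half turn about z gives the same grasp; the last joint's range is limited). The gripper opens to 92 mm and grips with 3 to 60 N. Pads are 20 mm wide; open, the fingers measure 128 mm over their backs; the gripper's body (75 mm by 189 mm) begins 69 mm behind the grasp point.
Start: joints at [-81.538, 9.076, 91.501, -0, 79.423, -12.038], TCP at [0.201, -0.539, 0.226] pointing down, gripper open.
Joint ranges: [-166.64, 166.64], [-54.1, 131.32], [10.49, 154.53], [-73.88, 253.88], [9.74, 151.15], [-171.62, 171.62]. Speed limits (degrees/s): [147.25, 147.25, 180, 180, 180, 180].

## Interface

Orientations are given as [roll, pitch, yaw] about the fixed x, y, z axes, in that order (R = Rz(yaw) Ry(pitch) Rx(roll)).
In Python, from station import env gives the robot as it stands.
- The arm moves only by the tool arm_command, never from a script. Its arguments are lists of equal length, an entry for each row: "translation": the shift along the tool's x, y, z in m, a list of three; "roll": the turn about the tool's z in degrees; "claw": the opening, from 0 (shut) to 1 (fully open). A call has 1 to 5 rows; each row is the pose to reach, as a shift and turn from the pose commanded when the call began, along the tool's axes at that moment; what a row does not reach only later rows make up. A row lasts 1/12 s, in which the tool goes at most 41.7 mm and 7.16 degrees, less where a joint would pass 70% of its speed; a pose out of reach is approached as far as the arm can. A call with a gripper value outside its range is refused whole. The fingers move at their own pace and stop on an object; the grip force is fixed at half the most. Time passes only in rows, so rows that repeat a pose let the fingers close. It gives the time, the measured TCP pose, the force, the opening and the grip force at its end, in the units of the state.
- env.get_state(): the state, without advancing time (a new reading comes with each control period).
- env.read_camera(name): name is "scene" or "top" or "wrist"; returns (picture, depth): 384x512x3 uint8, red, green, blue; 384x512 float32, m along the optical axis (not along the pixel's ray), 0 where there is no reading.
- env.camera_info(name): a dict with "mtx" (3x3 intrinsics, pixels), "k1" (the pictures are not rectified: a ray, as slopes to the right and down, at radius r is drawn at 1 + k1 r^2 times it, then the intrinsics apply), "R" (3x3) and "t" (3): a world point X has camera coordinates R X + t. Camera axes: x right, y down, z forward; pixel columns grow to the right and rows downward; lengths in m; the calibration is good to about 2 mm. A picture is of the moment at which its call begins: read the wrist's pose just before it. camera_info takes no time and is no camera call; for the wrist camera it gives the pose at the moment of the call.
- env.hand_in(): hands the job in; it is judged then, once.
Trained networks look in the newest picture that a camera, given by its name, has taken for a name from the list of things; names that differ only in an ending like _2 or _b are one class to them, and where a whole thing is asked for, a point or a joint stands for the part that bears it (a point fixed in the world has none). Each returns a list of dicts, best first, with "conf" (0 to 1); they miss things now and then, are a little off and sometimes report something else, mostly with a low value. They report only what shows in the picture. A call takes as long as a camera call.
- env.recognise(camera, query): "bbox" ([centre column, centre row, width, height] in pixels, round what is visible of it).
The state is a dict: "time": time; "joints": joint angles; "qd": joint speeds; "tau": joint torques, N m; "ee_pos": TCP position; "tool_rot": TCP orientation; "force": force on the tool from outside, world axes, zero at the start; "moment": the same for the moment, N m; "finger_gap": finger opening in m; "finger_force": force on a finger pad.
Only numpy, scipy, OpenCV 4.12 (cv2) and the standard library are available. Lean on these libraries where they do the work, as an engineer would, in place of code of your own. Each camera call takes 0.05 s, during which the arm holds its last target. There are 200 camera calls.

## Working session

There is one attempt and no reset: what is moved stays moved. The work goes in short steps, Python scripts to look and compute and a tool call to move; the robot and the scene stay as the last step left them, time stands still between calls to the robot, and variables do not carry over. Pictures are saved under pics/ and viewed, at most 14 in all, crops included, and the job is handed in when it is done.

Besides the shell and the picture viewer there is one more tool, called after ">>>" by a JSON object that holds its "method" and its "body", one argument or row to a line. arm_command: Moves the arm, as the interface text tells. Its arguments: {"type":"object","properties":{"translation":{"type":"array","items":{"type":"array","items":{"type":"number"}}},"roll":{"type":"array","items":{"type":"number"}},"claw":{"type":"array","items":{"type":"number"}}},"required":["translation","roll","claw"]}

```bash
mkdir -p pics
cat > h.py <<'E'
import numpy as np, cv2
from station import env
def und(ci,u,v):
    K=np.array(ci["mtx"]); x=(u-K[0,2])/K[0,0]; y=(v-K[1,2])/K[1,1]
    r0=np.hypot(x,y); r=r0.copy() if hasattr(r0,'copy') else r0
    for _ in range(20): r=r0/(1+ci["k1"]*r*r)
    s=1/(1+ci["k1"]*r*r); return x*s,y*s
def ray(ci,u,v):
    x,y=und(ci,np.float64(u),np.float64(v)); R=np.array(ci["R"]);t=np.array(ci["t"])
    return -R.T@t, R.T@np.array([x,y,1.0])
def onz(ci,u,v,z):
    o,d=ray(ci,u,v); return o+d*(z-o[2])/d[2]
def cloud(ci,D):
    v,u=np.mgrid[:D.shape[0],:D.shape[1]].astype(float); x,y=und(ci,u,v)
    P=np.stack([x*D,y*D,D],-1); return (P-np.array(ci["t"]))@np.array(ci["R"])
def save(n,im): cv2.imwrite("pics/"+n,im[:,:,::-1])
E
python3 - <<'E'
from h import *
print(env.get_state())
for c in ["scene","top"]:
    im,d=env.read_camera(c); save(c+"0.png",im); np.savez(c+"0.npz",im=im,d=d); ci=env.camera_info(c)
    print(c,(-np.array(ci["R"]).T@ci["t"]).round(3),np.array(ci["R"])[2].round(2))
    for q in "cup_blue cup_black pot_blue pot_brown check_disc yellow_tray green_tray red_dish film_roll mug".split():
        r=env.recognise(c,q)
        print(q,[(np.round(x["bbox"]).tolist(),round(x["conf"],2),onz(ci,*x["bbox"][:2],0.02).round(3).tolist()) for x in r[:3]])
E
```

```text
{'time': 0.0, 'joints': array([-8.15350699e+01,  9.11274394e+00,  9.15688867e+01, -6.34635387e-04,
        7.94243779e+01, -1.20388289e+01]), 'qd': array([-0.01331882, -0.00277645,  0.04249114, -0.03864083, -0.09705422,
        0.0306857 ]), 'tau': array([ 2.44993671e-04, -3.85571301e+01, -3.22105908e+01,  7.02103064e-02,
        3.77595169e-02, -1.15193011e-04]), 'ee_pos': array([ 0.20128323, -0.5379871 ,  0.22464672]), 'tool_rot': array([-1.79896193e+02, -2.15007354e-02,  2.05038565e+01]), 'force': array([-0.06639166,  0.30334347, -0.41906625]), 'moment': array([0.03271512, 0.02103579, 0.01572179]), 'finger_force': 0.0, 'finger_gap': 0.09148177604517095}
scene [-0.256  0.912  0.863] [ 0.56 -0.55 -0.62]
cup_blue [([284.0, 222.0, 16.0, 17.0], 0.45, [0.409, 0.202, 0.02])]
cup_black []
pot_blue [([303.0, 205.0, 18.0, 18.0], 0.64, [0.422, 0.108, 0.02]), ([270.0, 187.0, 47.0, 21.0], 0.38, [0.554, 0.113, 0.02])]
pot_brown [([361.0, 167.0, 15.0, 18.0], 0.44, [0.424, -0.172, 0.02])]
check_disc [([360.0, 169.0, 14.0, 18.0], 0.48, [0.42, -0.162, 0.02])]
yellow_tray [([272.0, 184.0, 48.0, 23.0
[... 327 characters left out ...]
0.56, [0.421, 0.193, 0.02]), ([349.0, 226.0, 9.0, 11.0], 0.48, [0.432, -0.064, 0.02])]
cup_black [([313.0, 227.0, 19.0, 20.0], 0.62, [0.428, 0.025, 0.02])]
pot_blue [([279.0, 229.0, 11.0, 18.0], 0.55, [0.421, 0.11, 0.02])]
pot_brown [([387.0, 232.0, 18.0, 19.0], 0.77, [0.42, -0.16, 0.02])]
check_disc []
yellow_tray [([288.0, 172.0, 36.0, 58.0], 0.57, [0.567, 0.09, 0.02]), ([248.0, 227.0, 13.0, 20.0], 0.42, [0.425, 0.188, 0.02])]
green_tray [([193.0, 173.0, 30.0, 57.0], 0.78, [0.56, 0.33, 0.02])]
red_dish [([234.0, 174.0, 26.0, 35.0], 0.86, [0.559, 0.226, 0.02])]
film_roll [([206.0, 231.0, 23.0, 19.0], 0.85, [0.414, 0.294, 0.02])]
mug [([130.0, 234.0, 50.0, 33.0], 0.91, [0.403, 0.485, 0.02])]
```

Run:
```python
from h import *
z=np.load("top0.npz"); cv2.imwrite("pics/topcrop.png",cv2.resize(z["im"][130:270,90:420,::-1],None,fx=2.4,fy=2.4,interpolation=cv2.INTER_CUBIC))
ci=env.camera_info("top"); P=cloud(ci,z["d"]); print(P[173,240],P[200,330], P[150,340])
# tray fits by colour
hsv=cv2.cvtColor(z["im"],cv2.COLOR_RGB2HSV)
for n,(u,v) in dict(y=(288,172),g=(193,173),r=(234,174)).items():
    print(n,hsv[v-12:v-8,u-8:u+9:8].reshape(-1,3).tolist())
```

```text
[0.56332678 0.21259263 0.0034064 ] [ 4.98342172e-01 -1.93368611e-02  1.90449039e-04] [ 0.61588641 -0.03260253  0.06558279]
y [[30, 243, 218], [30, 243, 218], [30, 243, 219], [30, 243, 218], [31, 243, 218], [30, 243, 219], [30, 243, 219], [30, 243, 218], [30, 243, 218], [30, 243, 220], [30, 243, 218], [30, 243, 220]]
g [[63, 140, 157], [64, 137, 158], [64, 138, 161], [63, 140, 158], [63, 136, 161], [64, 140, 160], [65, 140, 159], [62, 135, 162], [65, 154, 156], [62, 130, 159], [62, 138, 159], [64, 141, 163]]
r [[2, 191, 198], [3, 195, 203], [2, 193, 189], [3, 196, 194], [3, 201, 200], [2, 192, 205], [2, 189, 198], [2, 189, 204], [3, 198, 202], [2, 198, 192], [3, 196, 200], [4, 195, 201]]
```

View pics/topcrop.png

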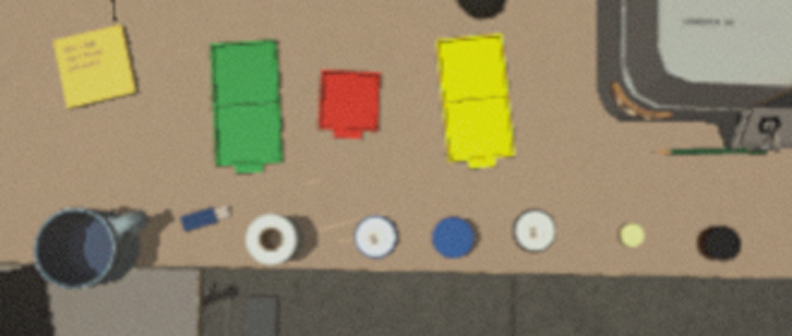

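View pics/scene0.png

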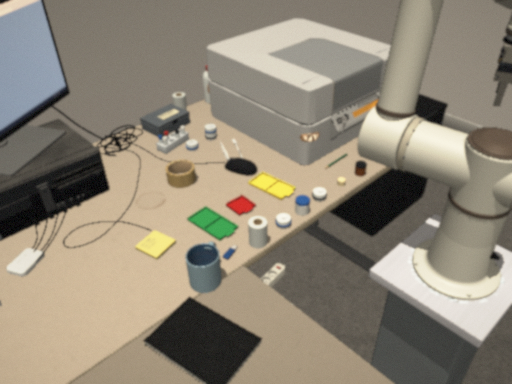

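The top picture shows, left to right in the crop: mug, film roll (270,238), cup_blue (376,237), pot_blue (455,237), cup_black (534,231), disc (632,235) and pot_brown (719,243). The green, red and yellow trays stand behind them. Next I measure everything from depth and colour.

```bash
cat >> h.py <<'E'
def trays(im,ci):
    hsv=cv2.cvtColor(im,cv2.COLOR_RGB2HSV).astype(int); H,S,V=hsv[...,0],hsv[...,1],hsv[...,2]
    out={}
    for n,m in dict(y=(abs(H-30)<5)&(S>190),g=(abs(H-63)<12)&(S>90)&(V>80),r=((H<8)|(H>172))&(S>150)&(V>100)).items():
        k,l,st,c=cv2.connectedComponentsWithStats(m.astype(np.uint8)); 
        if k<2: continue
        i=1+st[1:,4].argmax(); v,u=np.nonzero(l==i)
        P=np.array([onz(ci,a,b,0.008)[:2] for a,b in zip(u,v)])
        # metric raster 1mm, open to remove the tab
        o=P.min(0)-.01; g=np.zeros(((np.ptp(P,axis=0)+.02)*1000).astype(int)+1,np.uint8)
        for p in P: cv2.circle(g,tuple(((p-o)*1000).round().astype(int)[::-1]),2,1,-1)
        g=cv2.morphologyEx(g,cv2.MORPH_OPEN,np.ones((45,45),np.uint8)) 
        q=np.argwhere(g).astype(np.float32)/1000+o.astype(np.float32)
        (c,s,a)=cv2.minAreaRect((q*1000).astype(np.float32)); out[n]=(np.round(c,1),np.round(s,1),round(a,1)); 
    return out
def tops(im,d,ci,guess,hs):
    P=cloud(ci,d)
    for n,(x,y) in guess.items():
        m=(np.hypot(P[...,0]-x,P[...,1]-y)<.034)&(P[...,2]>hs[n]*.6)&(P[...,2]<hs[n]+.02)&(d>0)
        q=P[m]; 
        if len(q)<5: print(n,"none");continue
        (cx,cy),r=cv2.minEnclosingCircle((q[:,:2]*1000).astype(np.float32))
        print(n,len(q),"mean",(q.mean(0)*1000).round(1),"circ",round(cx,1),round(cy,1),round(r,1))
G=dict(cup_blue=(.421,.193),pot_blue=(.421,.11),cup_black=(.428,.025),check_disc=(.42,-.07),pot_brown=(.42,-.16),film_roll=(.414,.294))
HS=dict(cup_blue=.024,pot_blue=.046,cup_black=.024,check_disc=.018,pot_brown=.04,film_roll=.074)
E
python3 - <<'E'
from h import *
for c in ["top","scene"]:
    z=np.load(c+"0.npz"); ci=env.camera_info(c)
    print(c); tops(z["im"],z["d"],ci,G,HS); print(trays(z["im"],ci))
P=cloud(env.camera_info("top"),np.load("top0.npz")["d"]); m=(P[...,2]<-.05)
print("edge x", np.percentile(P[200:300,200:350][P[200:300,200:350][...,2]>-.01][:,0],1))
E
```

```text
top
cup_blue 223 mean [422.  191.3  23.6] circ 421.8 191.7 21.9
pot_blue 244 mean [422.8 112.5  45.6] circ 422.9 112.5 21.3
cup_black 221 mean [431.6  27.   23.3] circ 431.7 26.2 22.3
check_disc 85 mean [428.9 -73.3  17.7] circ 429.1 -73.5 12.8
pot_brown 197 mean [ 421.8 -161.8   39. ] circ 421.6 -163.4 19.0
film_roll 322 mean [417.9 292.8  70.3] circ 417.9 293.8 25.2
{'y': (array([570.3,  91.2]), array([ 72., 130.]), 90.0), 'g': (array([560.9, 334.7]), array([ 73., 131.]), 90.0), 'r': (array([566., 224.]), array([61., 60.]), 0.0)}
scene
cup_blue 146 mean [419.9 194.2  22.8] circ 421.1 193.2 23.0
pot_blue 171 mean [418.7 116.4  42.2] circ 421.5 113.3 22.3
cup_black 123 mean [429.3  28.3  22.5] circ 430.9 28.2 25.7
check_disc 43 mean [428.  -74.7  16.6] circ 428.9 -77.5 16.6
pot_brown 104 mean [ 419.1 -160.3   35.9] circ 423.1 -164.1 21.1
film_roll 334 mean [411.8 298.   65.4] circ 417.9 293.4 27.4
{'y': (array([0., 0.]), array([0., 0.]), 0.0), 'g': (array([0., 0.]), array([0., 0.]), 0.0), 'r': (array([0., 0.]), array([0., 0.]), 0.0)}
edge x 0.38682929696388374
```

```bash
cat >> h.py <<'E'
from scipy.optimize import minimize
def trayfit(im,ci):
    hsv=cv2.cvtColor(im,cv2.COLOR_RGB2HSV).astype(int); H,S,V=hsv[...,0],hsv[...,1],hsv[...,2]
    for n,m,(lx,ly) in (("y",(abs(H-30)<5)&(S>190),(.133,.072)),("g",(abs(H-63)<12)&(S>90)&(V>80),(.133,.072)),("r",((H<8)|(H>172))&(S>150)&(V>100),(.064,.064))):
        m=cv2.morphologyEx(m.astype(np.uint8),cv2.MORPH_CLOSE,np.ones((5,5),np.uint8))
        k,l,st,c=cv2.connectedComponentsWithStats(m)
        if k<2: continue
        i=1+st[1:,4].argmax(); cs,_=cv2.findContours((l==i).astype(np.uint8),cv2.RETR_EXTERNAL,cv2.CHAIN_APPROX_NONE)
        P=np.array([onz(ci,a,b,0.009)[:2] for a,b in max(cs,key=len)[:,0]]); 
        def f(p):
            c,s=np.cos(p[2]),np.sin(p[2]); q=(P-p[:2])@np.array([[c,-s],[s,c]])
            a=abs(q)-np.array([lx,ly])/2+.001; e=np.where(a.max(1)>0,np.linalg.norm(np.maximum(a,0),axis=1),a.max(1))
            return np.minimum(abs(e),.004).sum()
        c0=(P.max(0)+P.min(0))/2
        b=min((minimize(f,[*c0,w],method="Nelder-Mead",options=dict(initial_simplex=[[*c0,w],[c0[0]+.01,c0[1],w],[c0[0],c0[1]+.01,w],[*c0,w+.05]])) for w in (-.1,-.05,0,.05,.1)),key=lambda r:r.fun)
        p=b.x; u=np.array([np.cos(p[2]),np.sin(p[2])])*.0325
        print(n,(p*1000).round(1),"err/pt mm",round(b.fun/len(P)*1000,2),"far",((p[:2]+u)*1000).round(1),"near",((p[:2]-u)*1000).round(1))
E
python3 - <<'E'
from h import *
z=np.load("top0.npz"); trayfit(z["im"],env.camera_info("top"))
E
```

```text
y [570.3  92.   79. ] err/pt mm 2.14 far [602.7  94.5] near [537.9  89.4]
g [561.8 335.   80. ] err/pt mm 1.25 far [594.2 337.6] near [529.4 332.4]
r [566.2 224.4 -39.3] err/pt mm 1.32 far [598.6 223.2] near [533.7 225.7]
```

>>> {"method": "arm_command", "body": {
  "translation": [
    [0.031, -0.0252, 0],
    [0.062, -0.0504, 0],
    [0.093, -0.0756, 0],
    [0.124, -0.1008, 0],
    [0.155, -0.126, 0]
  ],
  "roll": [7, 14, 20.5, 20.5, 20.5],
  "claw": [0.68, 0.68, 0.68, 0.68, 0.68]
}}

```text
time: 1.52
ee_pos: [0.3029, -0.3646, 0.2256]
tool_rot: [180.0, -0.0, -0.1]
force: [0.3, -0.5, -0.2]
finger_gap: 0.0628
finger_force: 0.0
```

>>> {"method": "arm_command", "body": {
  "translation": [
    [0.02, -0.035, 0],
    [0.04, -0.07, 0],
    [0.06, -0.105, 0.005],
    [0.08, -0.14, 0.01],
    [0.1, -0.174, 0.015]
  ],
  "roll": [0, 0, 0, 0, 0],
  "claw": [0.68, 0.68, 0.68, 0.68, 0.68]
}}

```text
time: 1.93
ee_pos: [0.4031, -0.1904, 0.2108]
tool_rot: [180.0, -0.1, -0.0]
force: [-0.5, -0.6, -0.2]
finger_gap: 0.0629
finger_force: 0.0
```

Run:
```python
from h import *
s=env.get_state(); ci=env.camera_info("wrist"); im,d=env.read_camera("wrist"); save("w1.png",im)
print(s["ee_pos"],s["tool_rot"],(-np.array(ci["R"]).T@ci["t"]).round(3)); tops(im,d,ci,G,HS); trayfit(im,ci)
```

```text
[ 0.40309552 -0.19044527  0.21081725] [ 1.79958777e+02 -5.55187066e-02 -1.13502984e-02] [ 0.475 -0.19   0.369]
cup_blue none
pot_blue 1139 mean [422.5 104.8  42.1] circ 421.4 111.3 22.1
cup_black 876 mean [430.9  24.1  22.5] circ 430.5 26.1 20.6
check_disc 313 mean [428.  -76.3  17. ] circ 427.8 -75.7 12.6
pot_brown 711 mean [ 421.5 -164.6   39. ] circ 420.6 -164.2 18.5
film_roll none
y [571.3  88.9 152.3] err/pt mm 2.88 far [603.4  93.9] near [539.2  84. ]
g [ 483.7 -187.  1570.6] err/pt mm 1.58 far [ 483.7 -154.5] near [ 483.7 -219.5]
```

View pics/w1.png

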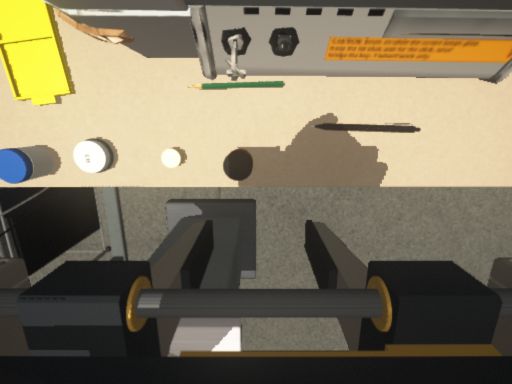

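The wrist view shows brown pot (238,165), disc (172,158), cup_black (93,156) and pot_blue (14,165), which agrees with the top camera to about 2 mm. I move on to the brown pot.

>>> {"method": "arm_command", "body": {
  "translation": [
    [0.009, -0.013, 0.03],
    [0.018, -0.0265, 0.06],
    [0.018, -0.0265, 0.095],
    [0.018, -0.0265, 0.12],
    [0.018, -0.0265, 0.12]
  ],
  "roll": [0, 0, 0, 0, 0],
  "claw": [0.68, 0.68, 0.68, 0.68, 0.68]
}}

```text
time: 2.4
ee_pos: [0.4168, -0.163, 0.0856]
tool_rot: [-179.6, 0.5, 0.0]
force: [-0.3, 1.0, 0.5]
finger_gap: 0.0625
finger_force: 0.0
```

Run:
```python
from h import *
s=env.get_state(); ci=env.camera_info("wrist"); im,d=env.read_camera("wrist"); save("w2.png",im)
print(s["ee_pos"]); tops(im,d,ci,G,HS)
```

```text
[ 0.416802   -0.16301344  0.0855757 ]
cup_blue none
pot_blue none
cup_black 2075 mean [431.8  23.4  22.4] circ 430.8 25.8 21.5
check_disc 694 mean [428.7 -76.4  16.8] circ 427.8 -75.2 13.1
pot_brown 1682 mean [ 422.7 -164.1   38.7] circ 420.7 -164.0 18.6
film_roll none
```

View pics/w2.png

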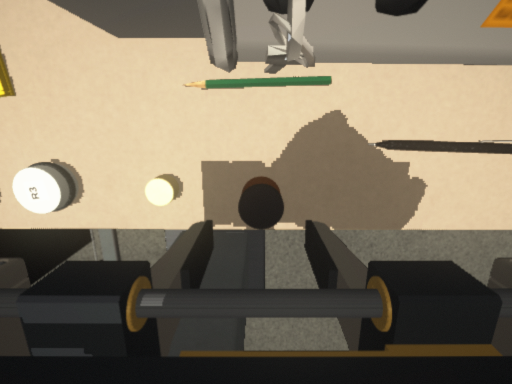

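The pot at (261,203) lies centred between the fingers, so I descend and close.

>>> {"method": "arm_command", "body": {
  "translation": [
    [0.001, 0, 0.025],
    [0.001, 0, 0.05],
    [0.001, 0, 0.064],
    [0.001, 0, 0.066],
    [0.001, 0, 0.066]
  ],
  "roll": [0, 0, 0, 0, 0],
  "claw": [0.68, 0.68, 0.68, 0.68, 0.68]
}}

```text
time: 2.87
ee_pos: [0.4221, -0.1666, 0.0258]
tool_rot: [180.0, -0.1, -0.0]
force: [0.5, -0.0, 0.1]
finger_gap: 0.0627
finger_force: 0.0
```

>>> {"method": "arm_command", "body": {
  "translation": [
    [0, 0, 0],
    [0, 0, 0],
    [0, 0, 0],
    [0, 0, 0],
    [0, 0, 0]
  ],
  "roll": [0, 0, 0, 0, 0],
  "claw": [0.3, 0.3, 0.3, 0.3, 0.3]
}}

```text
time: 3.28
ee_pos: [0.4221, -0.1662, 0.0256]
tool_rot: [179.9, -0.1, 0.0]
force: [-0.5, -0.0, 3.3]
finger_gap: 0.0357
finger_force: 30.0
```

>>> {"method": "arm_command", "body": {
  "translation": [
    [0, 0, -0.035],
    [0, 0, -0.07],
    [0, -0.02, -0.1],
    [0, -0.06, -0.1],
    [0, -0.1, -0.1]
  ],
  "roll": [0, 0, 0, 0, 0],
  "claw": [0.3, 0.3, 0.3, 0.3, 0.3]
}}

```text
time: 3.7
ee_pos: [0.4231, -0.0662, 0.1274]
tool_rot: [179.9, -0.3, -0.2]
force: [0.8, 0.5, -1.1]
finger_gap: 0.0358
finger_force: 30.0
```

>>> {"method": "arm_command", "body": {
  "translation": [
    [0, -0.041, 0],
    [0, -0.082, 0],
    [0, -0.123, 0],
    [0, -0.164, 0],
    [0.012, -0.202, 0]
  ],
  "roll": [0, 0, 0, 0, 0],
  "claw": [0.3, 0.3, 0.3, 0.3, 0.3]
}}

```text
time: 4.12
ee_pos: [0.4315, 0.1386, 0.1245]
tool_rot: [180.0, 0.1, 0.0]
force: [0.7, -1.1, -0.3]
finger_gap: 0.0358
finger_force: 30.0
```

>>> {"method": "arm_command", "body": {
  "translation": [
    [0.025, -0.032, 0],
    [0.05, -0.064, 0],
    [0.075, -0.096, 0],
    [0.1, -0.128, 0],
    [0.12, -0.15, 0]
  ],
  "roll": [0, 0, 0, 0, 0],
  "claw": [0.3, 0.3, 0.3, 0.3, 0.3]
}}

```text
time: 4.53
ee_pos: [0.5543, 0.2891, 0.1243]
tool_rot: [-180.0, -0.0, 0.1]
force: [-0.2, -0.2, 0.8]
finger_gap: 0.0359
finger_force: 30.0
```

Run:
```python
from h import *
s=env.get_state(); ci=env.camera_info("wrist"); im,d=env.read_camera("wrist"); save("w3.png",im)
print(s["ee_pos"]); trayfit(im,ci)
```

```text
[0.55430364 0.28912909 0.12430335]
y [571.2  91.1 118.8] err/pt mm 1.27 far [603.5  95. ] near [539.   87.3]
g [561.6 335.   75.2] err/pt mm 1.08 far [594.  337.5] near [529.2 332.6]
r [566.1 224.8 -27.4] err/pt mm 0.96 far [598.6 223.9] near [533.6 225.7]
```

View pics/w3.png

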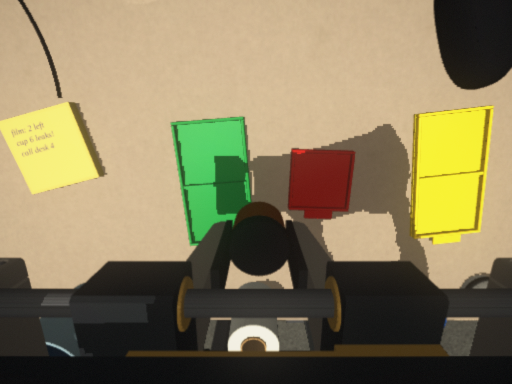

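The trays agree with the earlier fit and the pot hangs straight. I place it in the far green bay.

>>> {"method": "arm_command", "body": {
  "translation": [
    [0.02, -0.024, 0.01],
    [0.04, -0.048, 0.03],
    [0.04, -0.048, 0.065],
    [0.04, -0.048, 0.09],
    [0.04, -0.048, 0.095]
  ],
  "roll": [0, 0, 0, 0, 0],
  "claw": [0.3, 0.3, 0.3, 0.3, 0.3]
}}

```text
time: 5.0
ee_pos: [0.592, 0.3343, 0.026]
tool_rot: [180.0, 0.2, 0.0]
force: [-1.4, 0.8, 5.2]
finger_gap: 0.036
finger_force: 30.0
```

>>> {"method": "arm_command", "body": {
  "translation": [
    [0, 0, 0],
    [0, 0, 0],
    [0, 0, 0.0005],
    [0, 0, 0.0005]
  ],
  "roll": [0, 0, 0, 0],
  "claw": [0.3, 0.3, 0.62, 0.62]
}}

```text
time: 5.33
ee_pos: [0.5939, 0.3342, 0.0303]
tool_rot: [-180.0, -0.1, -0.0]
force: [-0.5, -0.0, 0.1]
finger_gap: 0.0472
finger_force: 0.0
```

>>> {"method": "arm_command", "body": {
  "translation": [
    [0, 0, -0.03],
    [0, 0, -0.07],
    [0, 0, -0.1],
    [-0.0245, 0.0316, -0.1],
    [-0.049, 0.063, -0.1]
  ],
  "roll": [0, 0, 0, 0, 0],
  "claw": [0.62, 0.62, 0.68, 0.68, 0.68]
}}

```text
time: 5.75
ee_pos: [0.5474, 0.2719, 0.134]
tool_rot: [-179.9, -0.6, 0.1]
force: [1.1, -0.8, -0.2]
finger_gap: 0.0624
finger_force: 0.0
```

>>> {"method": "arm_command", "body": {
  "translation": [
    [-0.0245, 0.0316, 0],
    [-0.049, 0.063, 0],
    [-0.0735, 0.095, 0],
    [-0.098, 0.127, 0],
    [-0.123, 0.159, 0]
  ],
  "roll": [0, 0, 0, 0, 0],
  "claw": [0.68, 0.68, 0.68, 0.68, 0.68]
}}

```text
time: 6.17
ee_pos: [0.4203, 0.111, 0.1297]
tool_rot: [180.0, -0.1, 0.0]
force: [0.7, 0.0, 1.2]
finger_gap: 0.0623
finger_force: 0.0
```

Run:
```python
from h import *
s=env.get_state(); ci=env.camera_info("wrist"); im,d=env.read_camera("wrist"); save("w4.png",im)
print(s["ee_pos"]); tops(im,d,ci,G,HS); ci=env.camera_info("top"); im,d=env.read_camera("top"); tops(im,d,ci,dict(pot_brown=(.594,.335)),dict(pot_brown=.043))
```

```text
[0.42031562 0.11104559 0.12970739]
cup_blue 1312 mean [422.1 191.6  23. ] circ 421.1 192.4 20.7
pot_blue 1657 mean [423.4 113.   44.8] circ 421.9 113.0 21.5
cup_black 1342 mean [431.5  28.   23.2] circ 430.1 27.3 21.1
check_disc 531 mean [428.5 -73.9  17.1] circ 427.9 -75.2 13.0
pot_brown none
film_roll 3644 mean [419.2 289.4  66.3] circ 416.7 293.6 25.9
pot_brown 181 mean [594.3 333.3  42. ] circ 595.1 333.9 18.3
```

>>> {"method": "arm_command", "body": {
  "translation": [
    [0.002, -0.002, 0.03],
    [0.002, -0.002, 0.06],
    [0.002, -0.002, 0.085],
    [0.002, -0.002, 0.1],
    [0.002, -0.002, 0.103]
  ],
  "roll": [0, 0, 0, 0, 0],
  "claw": [0.68, 0.68, 0.68, 0.68, 0.68]
}}

```text
time: 6.68
ee_pos: [0.4219, 0.1146, 0.0241]
tool_rot: [-180.0, 0.2, 0.0]
force: [-0.4, 0.1, 0.2]
finger_gap: 0.0624
finger_force: 0.0
```

>>> {"method": "arm_command", "body": {
  "translation": [
    [0, 0, 0],
    [0, 0, 0],
    [0, 0, 0],
    [0, 0, 0]
  ],
  "roll": [0, 0, 0, 0],
  "claw": [0.35, 0.35, 0.35, 0.35]
}}

```text
time: 7.02
ee_pos: [0.4251, 0.1143, 0.0277]
tool_rot: [180.0, -0.2, 0.0]
force: [0.4, 0.2, 2.2]
finger_gap: 0.0419
finger_force: 30.0
```

>>> {"method": "arm_command", "body": {
  "translation": [
    [0, 0, -0.035],
    [0, 0, -0.07],
    [0, 0, -0.1],
    [0.0175, -0.036, -0.1],
    [0.035, -0.072, -0.1]
  ],
  "roll": [0, 0, 0, 0, 0],
  "claw": [0.35, 0.35, 0.35, 0.35, 0.35]
}}

```text
time: 7.43
ee_pos: [0.4617, 0.1866, 0.131]
tool_rot: [-179.9, -0.6, -0.2]
force: [0.3, -0.8, -0.1]
finger_gap: 0.0418
finger_force: 30.0
```

>>> {"method": "arm_command", "body": {
  "translation": [
    [0.018, -0.036, 0],
    [0.035, -0.072, 0],
    [0.053, -0.108, 0],
    [0.071, -0.147, 0],
    [0.071, -0.147, 0.02]
  ],
  "roll": [0, 0, 0, 0, 0],
  "claw": [0.35, 0.35, 0.35, 0.35, 0.35]
}}

```text
time: 7.85
ee_pos: [0.535, 0.3404, 0.1118]
tool_rot: [-179.6, -0.7, 0.2]
force: [1.5, 0.0, 0.2]
finger_gap: 0.042
finger_force: 30.0
```

>>> {"method": "arm_command", "body": {
  "translation": [
    [0, 0, 0.02],
    [0, 0, 0.045],
    [0, 0, 0.065],
    [0, 0, 0.0755],
    [0, 0, 0.0765]
  ],
  "roll": [0, 0, 0, 0, 0],
  "claw": [0.35, 0.35, 0.35, 0.35, 0.35]
}}

```text
time: 8.27
ee_pos: [0.5291, 0.3332, 0.0293]
tool_rot: [180.0, 0.1, 0.0]
force: [-0.4, -0.8, -0.8]
finger_gap: 0.0416
finger_force: 30.0
```

>>> {"method": "arm_command", "body": {
  "translation": [
    [0, 0, 0],
    [0, 0, 0],
    [0, 0, 0],
    [0, 0, 0]
  ],
  "roll": [0, 0, 0, 0],
  "claw": [0.35, 0.35, 0.66, 0.66]
}}

```text
time: 8.6
ee_pos: [0.5299, 0.3334, 0.0304]
tool_rot: [-180.0, -0.1, 0.0]
force: [-0.2, 0.4, 0.1]
finger_gap: 0.053
finger_force: 0.0
```

>>> {"method": "arm_command", "body": {
  "translation": [
    [0, 0, -0.03],
    [0, 0, -0.07],
    [0, 0, -0.1],
    [-0.025, 0.0325, -0.1],
    [-0.05, 0.065, -0.1]
  ],
  "roll": [0, 0, 0, 0, 0],
  "claw": [0.66, 0.66, 0.68, 0.68, 0.68]
}}

```text
time: 9.02
ee_pos: [0.4822, 0.269, 0.1337]
tool_rot: [-179.9, -0.5, 0.1]
force: [0.1, -1.0, -1.0]
finger_gap: 0.0624
finger_force: 0.0
```

>>> {"method": "arm_command", "body": {
  "translation": [
    [-0.02, 0.026, 0],
    [-0.04, 0.052, 0],
    [-0.0585, 0.0765, 0],
    [-0.0585, 0.0765, 0.02],
    [-0.0585, 0.0765, 0.03]
  ],
  "roll": [0, 0, 0, 0, 0],
  "claw": [0.68, 0.68, 0.68, 0.68, 0.68]
}}

```text
time: 9.43
ee_pos: [0.4203, 0.1909, 0.0994]
tool_rot: [-180.0, -0.1, -0.1]
force: [-0.1, 0.1, 0.1]
finger_gap: 0.0624
finger_force: 0.0
```

Run:
```python
from h import *
s=env.get_state(); ci=env.camera_info("wrist"); im,d=env.read_camera("wrist"); save("w5.png",im)
print(s["ee_pos"]); tops(im,d,ci,G,HS); ci=env.camera_info("top"); im,d=env.read_camera("top"); tops(im,d,ci,dict(pot_brown=(.594,.335),pot_blue=(.529,.333)),dict(pot_brown=.043,pot_blue=.049))
```

```text
[0.42028072 0.19088736 0.09941235]
cup_blue 1580 mean [422.3 192.7  23.2] circ 421.2 193.1 21.0
pot_blue none
cup_black 1813 mean [431.7  29.   22.9] circ 431.0 26.5 21.3
check_disc none
pot_brown none
film_roll 4225 mean [419.5 291.6  66.9] circ 416.4 294.4 25.8
pot_brown 184 mean [594.1 333.2  41.8] circ 595.3 334.0 18.5
pot_blue 251 mean [526.8 331.7  48. ] circ 527.3 333.1 21.6
```

View pics/w5.png

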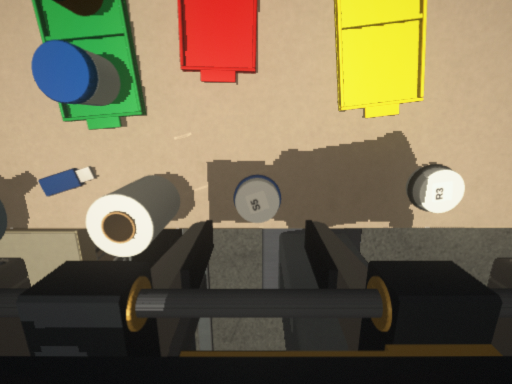

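The picture shows cup_blue at (257,198) centred between the fingers, clear of the film roll at (135,215), and the blue pot standing in its bay.

>>> {"method": "arm_command", "body": {
  "translation": [
    [0.0015, -0.0015, 0.03],
    [0.0015, -0.0015, 0.055],
    [0.0015, -0.0015, 0.074],
    [0.0015, -0.0015, 0.0795],
    [0.0015, -0.0015, 0.08]
  ],
  "roll": [0, 0, 0, 0, 0],
  "claw": [0.68, 0.68, 0.68, 0.68, 0.68]
}}

```text
time: 9.95
ee_pos: [0.4217, 0.1935, 0.0186]
tool_rot: [180.0, 0.2, 0.0]
force: [-0.4, -0.1, 0.7]
finger_gap: 0.0623
finger_force: 0.0
```

>>> {"method": "arm_command", "body": {
  "translation": [
    [0, 0, 0],
    [0, 0, 0],
    [0, 0, 0],
    [0, 0, 0]
  ],
  "roll": [0, 0, 0, 0],
  "claw": [0.35, 0.35, 0.35, 0.35]
}}

```text
time: 10.28
ee_pos: [0.4237, 0.1935, 0.0209]
tool_rot: [-180.0, -0.2, 0.0]
force: [-0.8, 0.1, 2.6]
finger_gap: 0.0405
finger_force: 30.0
```

>>> {"method": "arm_command", "body": {
  "translation": [
    [0, 0, -0.035],
    [0, 0, -0.07],
    [0.036, 0.02, -0.08],
    [0.072, 0.04, -0.08],
    [0.108, 0.06, -0.08]
  ],
  "roll": [0, 0, 0, 0, 0],
  "claw": [0.35, 0.35, 0.35, 0.35, 0.35]
}}

```text
time: 10.7
ee_pos: [0.533, 0.1327, 0.1023]
tool_rot: [-180.0, -0.3, 0.1]
force: [-0.0, 0.9, 0.5]
finger_gap: 0.0404
finger_force: 30.0
```

>>> {"method": "arm_command", "body": {
  "translation": [
    [0.036, 0.02, 0],
    [0.072, 0.039, 0],
    [0.072, 0.039, 0.02],
    [0.072, 0.039, 0.03],
    [0.072, 0.039, 0.03]
  ],
  "roll": [0, 0, 0, 0, 0],
  "claw": [0.35, 0.35, 0.35, 0.35, 0.35]
}}

```text
time: 11.12
ee_pos: [0.5996, 0.0943, 0.0665]
tool_rot: [-180.0, 0.4, -0.0]
force: [-0.5, 0.1, -0.3]
finger_gap: 0.0401
finger_force: 30.0
```

Run:
```python
from h import *
s=env.get_state(); ci=env.camera_info("wrist"); im,d=env.read_camera("wrist"); save("w6.png",im)
print(s["ee_pos"],s["finger_gap"])
```

```text
[0.59960908 0.09434267 0.06651987] 0.040144405269154346
```

View pics/w6.png

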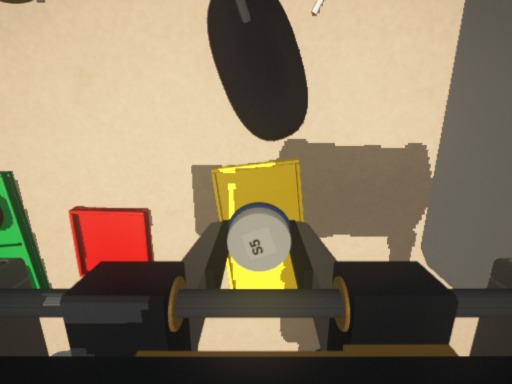

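The cup is held level over the far yellow bay at (258,238). I lower it gently.

>>> {"method": "arm_command", "body": {
  "translation": [
    [0, 0, 0.015],
    [0, 0, 0.03],
    [0, 0, 0.039],
    [0, 0, 0.043],
    [0, 0, 0.045]
  ],
  "roll": [0, 0, 0, 0, 0],
  "claw": [0.35, 0.35, 0.35, 0.35, 0.35]
}}

```text
time: 11.58
ee_pos: [0.6016, 0.0948, 0.0244]
tool_rot: [-180.0, 0.1, 0.0]
force: [-0.2, -0.4, -0.2]
finger_gap: 0.0405
finger_force: 30.0
```

>>> {"method": "arm_command", "body": {
  "translation": [
    [0, 0, 0.001],
    [0, 0, 0.0015],
    [0, 0, 0.0015],
    [0, 0, 0.0015]
  ],
  "roll": [0, 0, 0, 0],
  "claw": [0.35, 0.35, 0.35, 0.35]
}}

```text
time: 11.92
ee_pos: [0.6029, 0.0943, 0.0239]
tool_rot: [-180.0, -0.1, 0.0]
force: [-0.4, 0.3, 1.9]
finger_gap: 0.0402
finger_force: 30.0
```

>>> {"method": "arm_command", "body": {
  "translation": [
    [0, 0, 0],
    [0, 0, 0],
    [0, 0, -0.01],
    [0, 0, -0.04],
    [0, 0, -0.06]
  ],
  "roll": [0, 0, 0, 0, 0],
  "claw": [0.66, 0.66, 0.66, 0.66, 0.68]
}}

```text
time: 12.33
ee_pos: [0.6026, 0.0942, 0.0849]
tool_rot: [180.0, -0.0, -0.0]
force: [-0.1, -0.6, 0.6]
finger_gap: 0.0622
finger_force: 0.0
```

>>> {"method": "arm_command", "body": {
  "translation": [
    [-0.04, 0, 0],
    [-0.08, 0, 0],
    [-0.12, 0, 0],
    [-0.15, 0.025, 0],
    [-0.172, 0.055, 0]
  ],
  "roll": [0, 0, 0, 0, 0],
  "claw": [0.68, 0.68, 0.68, 0.68, 0.68]
}}

```text
time: 12.75
ee_pos: [0.4275, 0.0402, 0.083]
tool_rot: [-180.0, 0.1, 0.2]
force: [1.2, -1.2, 0.2]
finger_gap: 0.0627
finger_force: 0.0
```

>>> {"method": "arm_command", "body": {
  "translation": [
    [0, 0.012, 0],
    [0, 0.012, 0]
  ],
  "roll": [0, 0],
  "claw": [0.68, 0.68]
}}

```text
time: 12.92
ee_pos: [0.4299, 0.0255, 0.0838]
tool_rot: [179.9, -0.1, -0.2]
force: [0.4, 0.2, -0.4]
finger_gap: 0.0625
finger_force: 0.0
```

Run:
```python
from h import *
s=env.get_state(); ci=env.camera_info("wrist"); im,d=env.read_camera("wrist"); save("w7.png",im)
print(s["ee_pos"]); tops(im,d,ci,{k:G[k] for k in("cup_black","check_disc")},HS); ci=env.camera_info("top"); im,d=env.read_camera("top"); tops(im,d,ci,dict(pot_brown=(.594,.335),pot_blue=(.529,.333),cup_blue=(.603,.094),film_roll=(.418,.293)),dict(pot_brown=.043,pot_blue=.049,cup_blue=.027,film_roll=.074))
```

```text
[0.42985035 0.02553113 0.08380059]
cup_black 1791 mean [432.1  26.7  23.2] circ 430.9 26.6 20.6
check_disc 684 mean [428.8 -74.2  17. ] circ 427.9 -75.5 13.0
pot_brown 182 mean [594.2 333.2  42.1] circ 595.6 333.8 18.6
pot_blue 251 mean [526.6 331.6  48. ] circ 527.1 333.0 21.6
cup_blue 231 mean [599.9  94.3  26. ] circ 600.5 94.2 22.2
film_roll 317 mean [417.8 292.7  70.4] circ 417.7 293.6 25.0
```

>>> {"method": "arm_command", "body": {
  "translation": [
    [0.001, -0.001, 0.025],
    [0.001, -0.001, 0.045],
    [0.001, -0.001, 0.058],
    [0.001, -0.001, 0.0635],
    [0.001, -0.001, 0.0635]
  ],
  "roll": [0, 0, 0, 0, 0],
  "claw": [0.68, 0.68, 0.68, 0.68, 0.68]
}}

```text
time: 13.43
ee_pos: [0.4309, 0.0291, 0.0186]
tool_rot: [-180.0, 0.1, 0.1]
force: [0.6, 1.0, -0.1]
finger_gap: 0.0627
finger_force: 0.0
```

>>> {"method": "arm_command", "body": {
  "translation": [
    [0, 0, 0],
    [0, 0, 0],
    [0, 0, 0],
    [0, 0, 0]
  ],
  "roll": [0, 0, 0, 0],
  "claw": [0.35, 0.35, 0.35, 0.35]
}}

```text
time: 13.77
ee_pos: [0.4324, 0.0281, 0.0206]
tool_rot: [180.0, -0.1, 0.0]
force: [-0.1, 1.3, 1.7]
finger_gap: 0.0401
finger_force: 30.0
```

>>> {"method": "arm_command", "body": {
  "translation": [
    [0, 0, -0.035],
    [0, -0.015, -0.06],
    [0, -0.05, -0.06],
    [0.035, -0.06, -0.06],
    [0.07, -0.06, -0.06]
  ],
  "roll": [0, 0, 0, 0, 0],
  "claw": [0.35, 0.35, 0.35, 0.35, 0.35]
}}

```text
time: 14.18
ee_pos: [0.501, 0.0908, 0.08]
tool_rot: [-180.0, -0.0, 0.2]
force: [0.7, 0.2, 0.2]
finger_gap: 0.0402
finger_force: 30.0
```

>>> {"method": "arm_command", "body": {
  "translation": [
    [0.02, 0, 0],
    [0.0355, 0, 0],
    [0.0355, 0, 0.02],
    [0.0355, 0, 0.04],
    [0.0355, 0, 0.048]
  ],
  "roll": [0, 0, 0, 0, 0],
  "claw": [0.35, 0.35, 0.35, 0.35, 0.35]
}}

```text
time: 14.6
ee_pos: [0.5356, 0.0883, 0.0295]
tool_rot: [-180.0, 0.2, -0.0]
force: [-1.2, -0.6, -0.6]
finger_gap: 0.0405
finger_force: 30.0
```

>>> {"method": "arm_command", "body": {
  "translation": [
    [0, 0, 0.004],
    [0, 0, 0.007],
    [0, 0, 0.008],
    [0, 0, 0.0085],
    [0, 0, 0.0085]
  ],
  "roll": [0, 0, 0, 0, 0],
  "claw": [0.35, 0.35, 0.35, 0.35, 0.35]
}}

```text
time: 15.02
ee_pos: [0.5375, 0.0882, 0.024]
tool_rot: [180.0, -0.1, -0.0]
force: [0.6, 0.4, 0.2]
finger_gap: 0.0402
finger_force: 30.0
```

>>> {"method": "arm_command", "body": {
  "translation": [
    [0, 0, 0],
    [0, 0, 0],
    [0, 0, -0.01],
    [0, 0, -0.04],
    [-0.03, 0, -0.06]
  ],
  "roll": [0, 0, 0, 0, 0],
  "claw": [0.66, 0.66, 0.66, 0.66, 0.66]
}}

```text
time: 15.43
ee_pos: [0.5113, 0.0876, 0.0866]
tool_rot: [180.0, -0.4, -0.0]
force: [1.7, -0.2, 1.4]
finger_gap: 0.0609
finger_force: 0.0
```

>>> {"method": "arm_command", "body": {
  "translation": [
    [-0.04, 0, 0],
    [-0.079, 0, 0],
    [-0.079, 0.04, 0],
    [-0.079, 0.08, 0],
    [-0.079, 0.12, 0]
  ],
  "roll": [0, 0, 0, 0, 0],
  "claw": [0.6, 0.6, 0.6, 0.6, 0.6]
}}

```text
time: 15.85
ee_pos: [0.4275, -0.0325, 0.0842]
tool_rot: [180.0, -0.1, 0.2]
force: [0.9, 0.2, 0.3]
finger_gap: 0.0552
finger_force: 0.0
```

>>> {"method": "arm_command", "body": {
  "translation": [
    [0, 0.03, 0],
    [0, 0.043, 0],
    [0, 0.043, 0],
    [0, 0.043, 0]
  ],
  "roll": [0, 0, 0, 0],
  "claw": [0.6, 0.6, 0.6, 0.6]
}}

```text
time: 16.18
ee_pos: [0.4281, -0.0751, 0.0838]
tool_rot: [180.0, -0.0, -0.1]
force: [-0.5, 0.4, 0.5]
finger_gap: 0.055
finger_force: 0.0
```

Run:
```python
from h import *
s=env.get_state(); ci=env.camera_info("wrist"); im,d=env.read_camera("wrist"); save("w8.png",im)
print(s["ee_pos"]); tops(im,d,ci,{k:G[k] for k in("check_disc",)},HS); ci=env.camera_info("top"); im,d=env.read_camera("top"); tops(im,d,ci,dict(cup_black=(.537,.088),cup_blue=(.603,.094),film_roll=(.418,.293)),dict(cup_black=.027,cup_blue=.027,film_roll=.074))
```

```text
[ 0.42813346 -0.07511996  0.08378033]
check_disc 653 mean [428.8 -75.4  17.1] circ 427.9 -75.4 12.7
cup_black 233 mean [536.3  88.   25.9] circ 536.3 87.9 22.5
cup_blue 227 mean [599.9  94.2  26.3] circ 600.5 94.1 22.3
film_roll 320 mean [417.9 292.6  70.1] circ 417.9 293.9 25.2
```

View pics/w8.png

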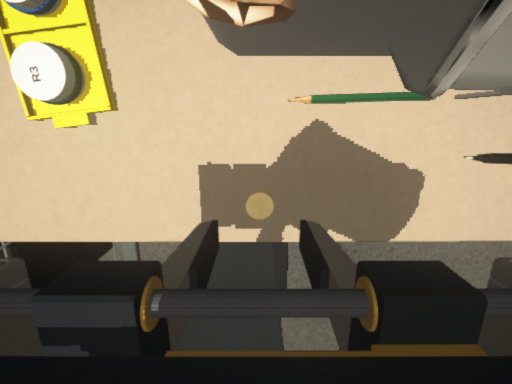

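The disc is centred between the fingers at (259,205), and cup_black is seated in its bay.

>>> {"method": "arm_command", "body": {
  "translation": [
    [0, 0, 0.025],
    [0, 0, 0.045],
    [0, 0, 0.058],
    [0, 0, 0.064],
    [0, 0, 0.0645]
  ],
  "roll": [0, 0, 0, 0, 0],
  "claw": [0.6, 0.6, 0.6, 0.6, 0.6]
}}

```text
time: 16.7
ee_pos: [0.4268, -0.0732, 0.0174]
tool_rot: [-179.9, 0.2, 0.1]
force: [0.9, 0.4, -0.6]
finger_gap: 0.0548
finger_force: 0.0
```

>>> {"method": "arm_command", "body": {
  "translation": [
    [0, 0, 0],
    [0, 0, 0],
    [0, 0, 0],
    [0, 0, 0],
    [0, 0, 0]
  ],
  "roll": [0, 0, 0, 0, 0],
  "claw": [0.15, 0.15, 0.15, 0.15, 0.15]
}}

```text
time: 17.12
ee_pos: [0.4284, -0.075, 0.0192]
tool_rot: [180.0, -0.1, 0.0]
force: [-0.5, -0.6, 1.9]
finger_gap: 0.0243
finger_force: 27.6
```

>>> {"method": "arm_command", "body": {
  "translation": [
    [0, 0, -0.035],
    [0, -0.015, -0.07],
    [0, -0.055, -0.08],
    [0, -0.095, -0.08],
    [0, -0.135, -0.08]
  ],
  "roll": [0, 0, 0, 0, 0],
  "claw": [0.15, 0.15, 0.15, 0.15, 0.15]
}}

```text
time: 17.53
ee_pos: [0.429, 0.0612, 0.1004]
tool_rot: [180.0, -0.2, -0.1]
force: [0.1, -0.3, -1.9]
finger_gap: 0.0234
finger_force: 30.0
```

>>> {"method": "arm_command", "body": {
  "translation": [
    [0, -0.03, 0],
    [0.025, -0.06, 0],
    [0.05, -0.09, 0],
    [0.075, -0.12, 0],
    [0.105, -0.145, 0]
  ],
  "roll": [0, 0, 0, 0, 0],
  "claw": [0.15, 0.15, 0.15, 0.15, 0.15]
}}

```text
time: 17.95
ee_pos: [0.533, 0.2077, 0.0985]
tool_rot: [-180.0, 0.0, 0.1]
force: [0.3, -0.4, 0.1]
finger_gap: 0.0235
finger_force: 30.0
```

>>> {"method": "arm_command", "body": {
  "translation": [
    [0.033, -0.0195, 0],
    [0.033, -0.0195, 0.02],
    [0.033, -0.0195, 0.045],
    [0.033, -0.0195, 0.06],
    [0.033, -0.0195, 0.068]
  ],
  "roll": [0, 0, 0, 0, 0],
  "claw": [0.15, 0.15, 0.15, 0.15, 0.15]
}}

```text
time: 18.37
ee_pos: [0.5641, 0.2245, 0.0278]
tool_rot: [180.0, 0.2, 0.0]
force: [-0.5, 0.1, 0.4]
finger_gap: 0.0236
finger_force: 30.0
```

>>> {"method": "arm_command", "body": {
  "translation": [
    [0, 0, 0.004],
    [0, 0, 0.007],
    [0, 0, 0.008],
    [0, 0, 0.0085],
    [0, 0, 0.0085]
  ],
  "roll": [0, 0, 0, 0, 0],
  "claw": [0.15, 0.15, 0.15, 0.15, 0.15]
}}

```text
time: 18.78
ee_pos: [0.5667, 0.2248, 0.0232]
tool_rot: [-180.0, -0.1, -0.0]
force: [0.0, -0.8, -0.4]
finger_gap: 0.0237
finger_force: 30.0
```

>>> {"method": "arm_command", "body": {
  "translation": [
    [0, 0, 0],
    [0, 0, 0],
    [0, 0, -0.008],
    [0, 0, -0.04],
    [0, 0, -0.08]
  ],
  "roll": [0, 0, 0, 0, 0],
  "claw": [0.45, 0.45, 0.45, 0.45, 0.45]
}}

```text
time: 19.2
ee_pos: [0.5631, 0.2241, 0.1003]
tool_rot: [179.9, 0.4, -0.0]
force: [0.4, 0.4, -0.1]
finger_gap: 0.0414
finger_force: 0.0
```

>>> {"method": "arm_command", "body": {
  "translation": [
    [-0.03, 0, -0.02],
    [-0.065, 0, -0.04],
    [-0.1, 0, -0.06],
    [-0.1, 0, -0.06]
  ],
  "roll": [0, 0, 0, 0],
  "claw": [0.45, 0.45, 0.45, 0.45]
}}

```text
time: 19.53
ee_pos: [0.463, 0.2257, 0.1666]
tool_rot: [-179.9, -0.2, 0.1]
force: [-0.7, -0.4, 1.2]
finger_gap: 0.0413
finger_force: 0.0
```

Run:
```python
from h import *
im,d=env.read_camera("wrist"); ci=env.camera_info("wrist"); save("w9.png",im); print(env.get_state()["ee_pos"])
gg=dict(pot_brown=(.594,.335),pot_blue=(.529,.333),cup_black=(.537,.088),cup_blue=(.603,.094),check_disc=(.566,.2245),film_roll=(.418,.293)); hh=dict(pot_brown=.043,pot_blue=.049,cup_black=.027,cup_blue=.027,check_disc=.021,film_roll=.074)
tops(im,d,ci,gg,hh)
ci=env.camera_info("top"); im,d=env.read_camera("top"); print("top"); tops(im,d,ci,gg,hh)
print([x["bbox"] for x in env.recognise("top","mug")])
```

```text
[0.46515313 0.22541202 0.16529466]
pot_brown 1423 mean [595.8 332.6  39.7] circ 596.8 334.1 18.7
pot_blue 1609 mean [528.9 331.1  45.9] circ 528.3 333.1 21.7
cup_black 1299 mean [537.9  89.6  24.8] circ 537.3 88.9 21.7
cup_blue 1551 mean [601.8  95.4  24.7] circ 602.2 93.9 21.4
check_disc 466 mean [568.  224.4  19. ] circ 568.1 224.5 12.5
film_roll 1214 mean [427.9 299.1  65.6] circ 419.1 294.3 25.2
top
pot_brown 184 mean [594.  333.2  42.1] circ 595.0 333.9 18.4
pot_blue none
cup_black 232 mean [535.4  87.9  26.1] circ 536.3 87.8 22.4
cup_blue 230 mean [599.9  94.1  26.1] circ 600.6 94.1 22.3
check_disc none
film_roll 136 mean [404.8 289.4  70.6] circ 411.6 291.6 23.8
[[129.2, 231.9, 50.9, 33.9]]
```

View pics/w9.png

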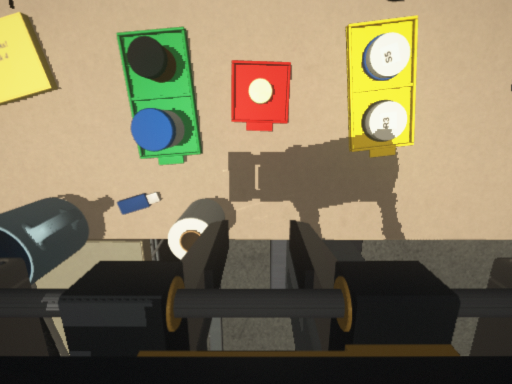

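All five things stand upright in their bays: pots at (150,55) and (155,130), the disc at (260,91), cups at (387,55) and (386,120). The film roll and mug have not moved and the gripper is clear, so I hand in.

```bash
python3 -c "
from station import env
print(env.hand_in())"
```

```text
the job is handed in; nothing more can be done
None
```

The job is handed in: both cups are in the yellow tray, both pots in the green tray and the disc is in the red dish, all upright and within a few mm of their bay centres, with the film roll and mug where they were (the hand-in gave no verdict).

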